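Pack the stacking lunch box in its fence

TASK

Put the lunch box together on the packing board: slide the open steel box along the board, without lifting it, into the three-sided fence until it is fully home against the back. Then hang the green divided tray squarely in the mouth of the box, and after that set the bamboo lid squarely on the tray, so that the stack sits flat, let go of. Leave the salt shaker, the jam jar and the cup without a saucer where they stand.

Things in the scene. Friction and masses are not known exactly. Their poses are not given: they have to be found in the camera images.
- board: Dark fixed board 360 (x) x 220 (y) x 12 mm. Origin: centre of underside. Light fence at its +x end, open to -x: pocket 126 mm wide; side walls x = 45 to 168 mm, 10 mm thick, 58 mm above the board, with outward-leaning lips up to 68 mm. Slanting cheeks 50 mm high widen the mouth to 160 mm at x = -3 mm. Rubber stop strip, 30 mm high, face at x = 155 mm; back wall behind it at 158 mm.
- pocket (a point): Point on the board's upper face (12 mm above the table) where the centre of the box's underside is when the box is fully home; axes parallel to the board's (x points into the pocket, towards the back wall). Between the walls there is no room for a wide-open gripper.
- box: Open square steel box 120 x 120 x 50 mm, walls and floor 6 mm (inside 108 x 108 mm, 44 mm deep), about 0.35 kg, standing on the board outside the fence. Origin: centre of underside, z up. When home it sticks out 10 mm from between the side walls.
- tray: Green tray 30 mm tall: tub 99 x 99 mm, 3 mm walls and floor, with a flange 120 x 120 mm, 26 to 30 mm above the underside. Divider along its y axis, 10 mm thick, top at 24 mm: pinch it across x, fingers in the 41 mm wide compartments. Origin: centre of underside. Seated, the flange is on the box's rim, origin 24 mm above the box's. On the table, left or right.
- lid: Bamboo lid: plate 120 x 120 x 6 mm; under it a dark plug 84 x 84 x 4 mm that goes into the tray's mouth; on top a dark grip bar 14 mm thick (x), 64 mm long (y), from 10 to 32 mm high. Origin: centre of the plug's underside. Seated, its origin is 26 mm above the tray's. Lies right way up on the table, on the side where the tray is not.
- salt_shaker: Glass salt shaker with grey top, 44 mm across, 90 mm tall, loose; leave alone. Origin: centre of the underside.
- jam_jar: Jam jar with white lid, 68 mm across, 84 mm tall, loose; leave alone. Origin: centre of the underside.
- cup_2: Patterned black and white coffee cup with black handle, 81 x 108 x 74 mm, on the table without a saucer, loose; leave alone. Origin: centre of the underside.
Not all that is in view belongs to the job. What is shaped like the lid but blue is not meant.

How it is judged:
By the outcome, as a careful person would: the job done as asked, in the order asked, and still so for the second after the job is handed in, with the robot touching nothing.
It also fails if it takes over 72 s, if anything falls off the work surface, if the arm or the gripper's body presses on something with over 40 N, if the wrist force passes 120 N, or if a joint passes its speed limit or range.

ROBOT

A 7-joint arm with a two-finger parallel gripper is mounted at the origin on a cart in front of the work surface, level with it; the furniture and walls round the work are solid. World frame = base frame: x ahead of the robot, y to its left, z up, the work surface at z = 0. Lengths are in m, angles in rad, forces in N, time in s.
With the tool pointing down it reaches from about 0.4 to 0.875 m from the base axis. Payload 19.3 kg.
Tool frame: the origin (TCP) lies at the very end of the fingers, on their centre line; the grasp point (between the pads) lies 19 mm behind it; z points along the fingers, y is the direction in which the jaws open and shut (so a half turn about z gives the same grasp; the last joint's range is limited). The gripper opens to 85 mm and grips with 20 to 120 N. Pads are 22 mm wide; open, the fingers measure 114 mm over their backs; the gripper's body (76 mm by 85 mm) begins 54 mm behind the grasp point. The pads swing forward as they close: fully open they stand 13 mm farther back than shut.
Start: joints at [-1.336, 0.521, -0.036, 1.599, 0.021, 1.021, -0.113], TCP at [0.188, 0.596, 0.231] pointing down, gripper open.
Joint ranges: [-2.91, 2.91], [-0.3, 2.13], [-1.5, 1.42], [0.17, 2.43], [-1.26, 4.41], [0.16, 1.93], [-2.52, 2.52]. Speed limits (rad/s): [1.89, 1.89, 2.39, 2.39, 3.01, 3.01, 3.01].

INTERFACE

Orientations are given as [roll, pitch, yaw] about the fixed x, y, z axes, in that order (R = Rz(yaw) Ry(pitch) Rx(roll)).
In Python, from workcell import bot, grab_frame, calibration, workorder gives the robot as it stands.
- The arm moves only by the tool move_arm, never from a script. Its arguments are lists of equal length, an entry for each row: "jaw": the closure in counts, from 0 (fully open) to 255 (shut); "dp": the shift along the tool's x, y, z in units of 800 mm (1.0 is 800 mm), a list of three; "rotation": the turn, a rotation vector about the tool's x, y, z in units of pi rad (1.0 is pi rad), a list of three. In form: {"jaw": [jaw, ...], "dp": [[dx, dy, dz], ...], "rotation": [[rx, ry, rz], ...]}. A call has 1 to 10 rows; each row shifts and turns the commanded pose from where the row before left it, along the tool's axes as they then stand; what a row does not reach is not made up. A row lasts 1/8 s, in which the tool goes at most 62.5 mm and 10.7 degrees, less where a joint would pass 70% of its speed; a pose out of reach is approached as far as the arm can. A call with a number of a shift or a turn outside -1 to 1 is refused whole. A call with a gripper value outside its range is refused whole. The fingers move at their own pace and stop on an object; "squeeze" is the grip in N (left out, the last holds). Time passes only in rows, so rows that do not move let the fingers close. It gives the time, the measured TCP pose, the force and the opening at its end, in the units of the state.
- bot.observe(): the state, without advancing time (a new reading comes with each control period).
- grab_frame(name): name is "scene" or "top"; returns the picture (384x512x3 uint8, blue, green, red); there is no depth.
- calibration(name): a dict with "camera_matrix" (3x3 intrinsics, pixels), "T" (4x4, takes a point from camera to world coordinates). Camera axes: x right, y down, z forward; pixel columns grow to the right and rows downward; lengths in m; the calibration is good to about 2 mm. A picture is of the moment at which its call begins. calibration takes no time and is no camera call.
- workorder.job_done(): hands the job in, once; it reports no verdict.
The state is a dict: "clock": time; "qpos": joint angles; "qd": joint speeds; "joint_efforts": joint torques, N m; "position": TCP position; "tool_rot": TCP orientation; "force": force on the tool from outside, world axes, zero at the start; "moment": the same for the moment, N m; "grip_width": finger opening in m.
Only numpy, scipy, OpenCV 4.12 (cv2) and the standard library are available. Lean on these libraries where they do the work, as an engineer would, in place of code of your own. Each camera call takes 0.05 s, during which the arm holds its last target. There are 200 camera calls.

## Working session

There is one attempt and no reset: what is moved stays moved. The work goes in short steps, Python scripts to look and compute and a tool call to move; the robot and the scene stay as the last step left them, time stands still between calls to the robot, and variables do not carry over. Pictures are saved under pics/ and viewed, about 8 in all and at most 12, crops included, and the job is handed in when it is done.

Besides the shell and the picture viewer there is one more tool, called after "Emit:" as name(argument=value, ...) on one line, values as JSON. move_arm: Moves the arm, as the interface text tells. Shifts and turns lie within -1 to 1; 1 stands for 800 mm of shift or pi rad of turn. Its arguments: {"type":"object","properties":{"jaw":{"type":"array","items":{"type":"number"}},"dp":{"type":"array","items":{"type":"array","items":{"type":"number","minimum":-1,"maximum":1}}},"rotation":{"type":"array","items":{"type":"array","items":{"type":"number","minimum":-1,"maximum":1}}},"squeeze":{"type":"number"}},"required":["jaw","dp","rotation"]}

```bash
ls; mkdir -p pics
python3 - <<'E'
from workcell import bot, grab_frame, calibration, workorder
import cv2,numpy as np
for n in("scene","top"):
    cv2.imwrite(f"pics/{n}0.png",grab_frame(n)); c=calibration(n); print(n,np.round(c["camera_matrix"],1).tolist(),np.round(c["T"],4).tolist())
print(bot.observe())
E
```

```text
pics
scene [[428.2, 0.0, 257.1], [0.0, 428.2, 200.5], [0.0, 0.0, 1.0]] [[0.7282, -0.484, 0.4852, -0.0036], [-0.6852, -0.5254, 0.5044, -0.6374], [0.0108, -0.6998, -0.7143, 0.9425], [0.0, 0.0, 0.0, 1.0]]
top [[417.4, 0.0, 254.3], [0.0, 417.4, 192.6], [0.0, 0.0, 1.0]] [[-0.0291, -0.9836, 0.1778, 0.3596], [-0.9996, 0.0284, -0.0068, -0.0047], [0.0016, -0.1779, -0.984, 1.538], [0.0, 0.0, 0.0, 1.0]]
{'clock': 0.1, 'qpos': array([-1.3362131 ,  0.52195607, -0.03632881,  1.59991385,  0.02118197,
        1.02115479, -0.11281334]), 'qd': array([ 0.00067311, -0.00217416, -0.00080795, -0.00166239, -0.00025682,
        0.00032998, -0.00022681]), 'joint_efforts': array([ 4.66551050e-03, -9.28484631e+01,  1.98434249e+00, -3.70534337e+01,
        1.79713347e-02,  5.25383715e-03, -8.29350711e-05]), 'position': array([0.18749042, 0.59589773, 0.23079555]), 'tool_rot': array([-3.14054646e+00,  5.86050864e-05,  2.83677624e+00]), 'force': array([ 0.09401785,  0.08915314, -0.27905192]), 'moment': array([-0.04886686, -0.02837968,  0.01253382]), 'grip_width': 0.08521964737176575}
```

View pics/scene0.png

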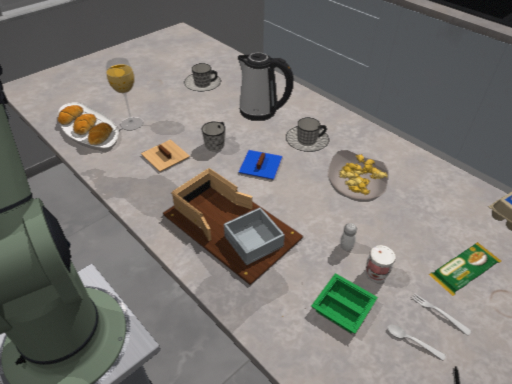

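View pics/top0.png

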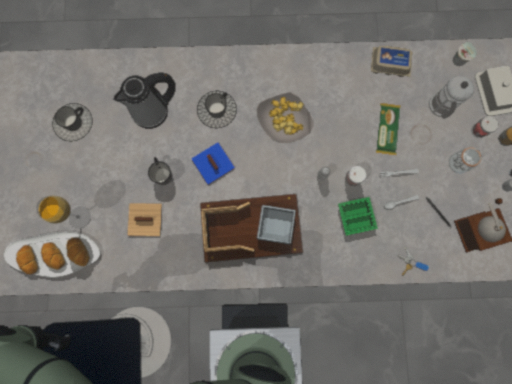

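The top view shows the board with its fence at (205–250, 230) opening right, towards -y, and the box at (278,225). The green tray is at (357,217), the bamboo lid at (145,220) and the blue decoy at (213,164). The shaker is at (324,172), the jar at (357,175) and the saucerless cup at (160,172). The only lid lookalikes are bamboo (145,220) and blue (213,164), and I choose bamboo. Only the tray is green with a divider; the packet at (388,128) is not it.

```bash
cat > h.py <<'E'
from workcell import bot, grab_frame, calibration, workorder
import cv2,numpy as np
from scipy.spatial.transform import Rotation as Ro
def cast(n,uv,z):
    c=calibration(n);T=np.array(c["T"]);uv=np.atleast_2d(np.asarray(uv,float))
    d=np.c_[uv,np.ones(len(uv))]@np.linalg.inv(c["camera_matrix"]).T@T[:3,:3].T
    o=T[:3,3];return (o+d*((z-o[2])/d[:,2])[:,None])[:,:2]
def proj(n,p):
    c=calibration(n);T=np.linalg.inv(c["T"]);q=(T[:3,:3]@np.atleast_2d(p).T+T[:3,3:])
    q=np.array(c["camera_matrix"])@q;return (q[:2]/q[2]).T
def blob(m,near):
    cs,_=cv2.findContours(m.astype(np.uint8),cv2.RETR_EXTERNAL,cv2.CHAIN_APPROX_NONE)
    cs=[c for c in cs if cv2.contourArea(c)>150]
    return min(cs,key=lambda c:np.hypot(*(c[:,0].mean(0)-near)))[:,0]
def rect(n,m,near,z):
    k=4;big=cv2.resize(m.astype(np.float32),None,fx=k,fy=k,interpolation=cv2.INTER_LINEAR)>.5
    c=blob(big,np.array(near)*k)
    w=cast(n,(c+.5)/k-.5,z)
    (x,y),s,a=cv2.minAreaRect((w*1000).astype(np.float32));return np.round([x,y,*s,a],1)
E
python3 - <<'E'
from h import *
im=cv2.imread("pics/top0.png");h=cv2.cvtColor(im,cv2.COLOR_BGR2HSV);H,S,V=[h[...,i].astype(int) for i in range(3)]
green=(H>45)&(H<85)&(S>120); bam=(H>8)&(H<28)&(S>70)
print("px",h[220,135],h[250,260],h[225,278],h[208,262],h[190,300])
print("tray",rect("top",green,(357,217),.030))
print("lid",rect("top",cv2.morphologyEx(bam.astype(np.uint8),cv2.MORPH_CLOSE,np.ones((9,9))),(145,220),.010))
br=((H<15)|(H>172))&(S>90)|bam
m=cv2.morphologyEx(br.astype(np.uint8),cv2.MORPH_CLOSE,np.ones((5,5)))
print("board",rect("top",m,(250,228),.012))
g=((S<60)&(V>60)).astype(np.uint8);g[:200]=0;g[256:]=0;g[:,:250]=0;g[:,298:]=0
print("box",rect("top",g,(278,225),.062))
c=im[150:270,120:390];cv2.imwrite("pics/c1.png",cv2.resize(c,None,fx=2.9,fy=2.9,interpolation=cv2.INTER_CUBIC))
E
```

```text
px [ 15 114 105] [ 11 127  62] [ 93  15 151] [100   6 123] [ 13  16 147]
tray [ 536.3 -386.7  119.3  116.8   10.3]
lid [549.3 391.8 122.1 121.   88.3]
board [506.7   2.5 218.9 358.8   3.8]
box [511.8 -89.2 129.  129.1  79.3]
```

View pics/c1.png

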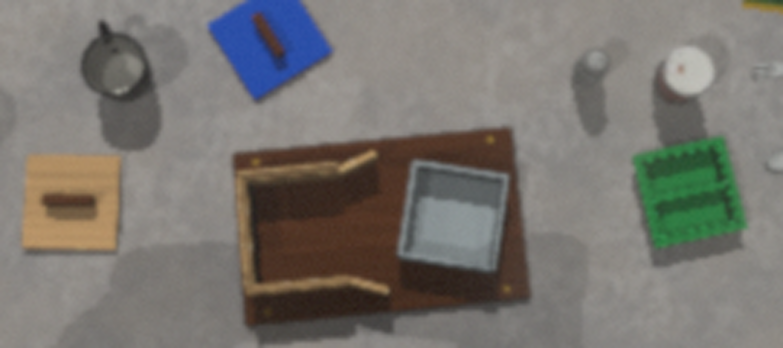

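Crop: the tray's divider and the lid's bar both run along the image horizontal, roughly world y, and bamboo at crop (70,203) is the lid. The box is turned about 14° from the board. Next I'll refine the box and cross-check in the scene view.

```bash
cat >> h.py <<'E'
def plan(*wps,start=None,mm=45,deg=8.):
    """wps: (x,y,z mm,yaw deg) -> rows in tool frame (tool pointing down)"""
    o=bot.observe();p=np.array(o["position"])*1000 if start is None else np.array(start[:3],float)
    R=Ro.from_euler("xyz",o["tool_rot"]) if start is None else Ro.from_euler("xyz",[180,0,start[3]],degrees=True)
    D=[];W=[]
    for w in wps:
        g=np.array(w[:3],float);Rg=Ro.from_euler("xyz",[180,0,w[3]],degrees=True)
        rv=(R.inv()*Rg).as_rotvec()
        n=int(max(np.ceil(np.linalg.norm(g-p)/mm),np.ceil(np.degrees(np.linalg.norm(rv))/deg),1))
        for i in range(n):
            D.append(np.round(R.inv().apply((g-p)/(n-i))/800,4).tolist());W.append(np.round(rv/n/np.pi,4).tolist())
            p=p+R.apply(np.array(D[-1])*800);R=R*Ro.from_rotvec(np.array(W[-1])*np.pi)
    for i in range(0,len(D),10): print(len(D[i:i+10]),D[i:i+10],"\n ",W[i:i+10])
def st():
    o=bot.observe();print("t",round(o["clock"],2),"p",np.round(o["position"]*1000,1),"rpy",np.round(np.degrees(o["tool_rot"]),2),"F",np.round(o["force"],1),"w",round(o["grip_width"]*1000,1))
E
python3 - <<'E'
from h import *
def quad(m,near,n,z,k=4):
    big=cv2.resize(m.astype(np.float32),None,fx=k,fy=k)>.5
    c=cv2.convexHull(blob(big,np.array(near)*k)).astype(np.int32)
    return cv2.approxPolyN(c,4)
im=cv2.imread("pics/top0.png")
q=np.array([(412,161),(507,175),(495,270),(400,258)])/2.9+[120,150]
w=cast("top",q,.062)*1000;print(np.round(w),w.mean(0),np.linalg.norm(w-np.roll(w,1,0),axis=1),np.degrees(np.arctan2(*(w[0]-w[1])[::-1])),np.degrees(np.arctan2(*(w[3]-w[2])[::-1])))
for n,p in(("tray",(536.3,-386.7,30)),("lid",(549.3,391.8,10)),("box",(*w.mean(0),62)),("board",(506.7,2.5,12))):
    print(n,proj("scene",np.array(p)/1000),proj("top",np.array(p)/1000))
s=cv2.imread("pics/scene0.png")
# draw predicted outlines in scene as a check
def sq(x,y,z,a,hx,hy):
    c,s_=np.cos(np.radians(a)),np.sin(np.radians(a))
    return np.array([(x+c*u-s_*v,y+s_*u+c*v,z) for u,v in((hx,hy),(-hx,hy),(-hx,-hy),(hx,-hy))])/1000
K=4;S2=cv2.resize(s,None,fx=K,fy=K,interpolation=cv2.INTER_CUBIC)
for a in (sq(536.3,-386.7,30,10.3,60,60),sq(549.3,391.8,10,-1.7,60,60),sq(*w.mean(0),62,79.3,60,60),sq(506.7,2.5,12,93.8,180,110)):
    cv2.polylines(S2,[np.int32(proj("scene",a)*K+K/2)],True,(255,0,255),1)
cv2.imwrite("pics/ov.png",cv2.resize(S2[130*K:340*K,130*K:390*K],None,fx=.75,fy=.75,interpolation=cv2.INTER_AREA))
E
```

```text
[[ 579.  -41.]
 [ 558. -158.]
 [ 442. -138.]
 [ 460.  -23.]] [509.76698812 -89.90239399] [120.02135229 118.07243028 117.37160679 116.10300867] 79.86942252885237 81.16311634409217
tray [[344.16865405 301.52083466]] [[357.17344079 215.63710781]]
lid [[164.98237765 154.55913682]] [[144.29438625 218.8862347 ]]
box [[253.08189936 230.14866604]] [[276.37928786 224.36351415]]
board [[230.43006419 224.01843316]] [[250.45202522 227.33708265]]
```

View pics/ov.png

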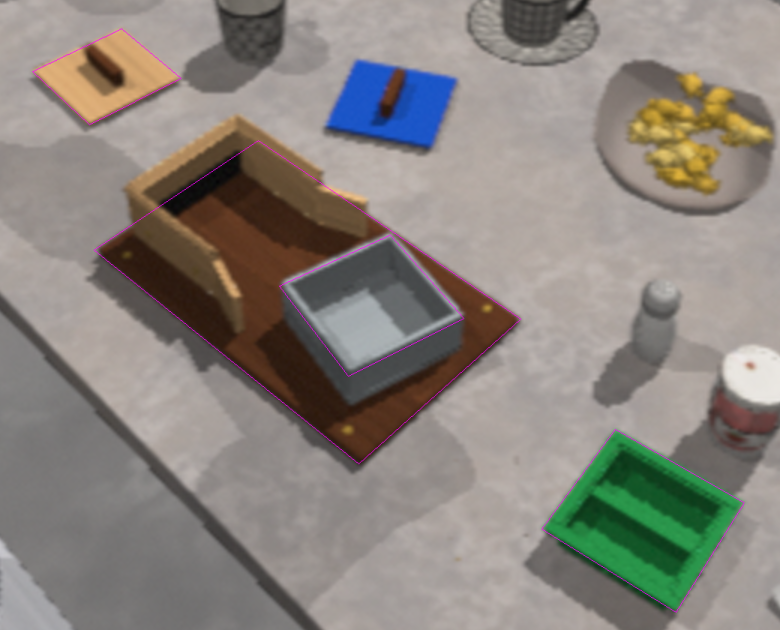

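The overlaid outlines (magenta) match the tray, lid, box rim and board in the independent scene view to within about 2 mm. So I move.

Run:
```python
from h import *
plan((420,250,200,170),(500,-146,140,170),mm=50)
plan((500,-146,30,170),start=(500,-146,140,170))
```

```text
10 [[-0.0452, -0.0361, 0.0043], [-0.0447, -0.0368, 0.0043], [-0.0442, -0.0374, 0.0043], [-0.0436, -0.0381, 0.0043], [-0.0431, -0.0387, 0.0043], [-0.0425, -0.0393, 0.0043], [-0.0419, -0.0399, 0.0044], [-0.0413, -0.0405, 0.0043], [-0.0408, -0.0411, 0.0044], [-0.0205, -0.0522, 0.0084]] 
  [[-0.0, -0.0, -0.0046], [-0.0, -0.0, -0.0046], [-0.0, -0.0, -0.0046], [-0.0, -0.0, -0.0046], [-0.0, -0.0, -0.0046], [-0.0, -0.0, -0.0046], [-0.0, -0.0, -0.0046], [-0.0, -0.0, -0.0046], [-0.0, -0.0, -0.0046], [-0.0, -0.0, -0.0]]
8 [[-0.0205, -0.0522, 0.0084], [-0.0205, -0.0522, 0.0084], [-0.0205, -0.0522, 0.0084], [-0.0205, -0.0522, 0.0084], [-0.0205, -0.0522, 0.0084], [-0.0205, -0.0523, 0.0083], [-0.0205, -0.0522, 0.0084], [-0.0205, -0.0523, 0.0083]] 
  [[-0.0, -0.0, -0.0], [-0.0, -0.0, -0.0], [-0.0, -0.0, -0.0], [-0.0, -0.0, -0.0], [-0.0, -0.0, -0.0], [-0.0, -0.0, -0.0], [-0.0, -0.0, -0.0], [-0.0, -0.0, -0.0]]
3 [[-0.0, -0.0, 0.0458], [-0.0, -0.0, 0.0458], [-0.0, -0.0, 0.0459]] 
  [[0.0, 0.0, 0.0], [0.0, 0.0, 0.0], [0.0, 0.0, 0.0]]
```

Emit:
move_arm(jaw=[105,105,105,105,105,105,105,105,105,105], dp=[[-0.045,-0.036,0.004],[-0.045,-0.037,0.004],[-0.044,-0.037,0.004],[-0.044,-0.038,0.004],[-0.043,-0.039,0.004],[-0.0425,-0.039,0.004],[-0.042,-0.04,0.004],[-0.041,-0.04,0.004],[-0.041,-0.041,0.004],[-0.02,-0.052,0.008]], rotation=[[0,0,-0.0046],[0,0,-0.0046],[0,0,-0.0046],[0,0,-0.0046],[0,0,-0.0046],[0,0,-0.0046],[0,0,-0.0046],[0,0,-0.0046],[0,0,-0.0046],[0,0,0]])

```text
clock: 1.35
position: [0.4301, 0.2059, 0.1959]
tool_rot: [3.141, 0.0, 2.967]
force: [0.6, -0.6, 0.0]
grip_width: 0.0502
```

Emit:
move_arm(jaw=[105,105,105,105,105,105,105,105,105], dp=[[-0.0205,-0.052,0.008],[-0.0205,-0.052,0.008],[-0.0205,-0.052,0.008],[-0.0205,-0.052,0.008],[-0.0205,-0.052,0.008],[-0.0205,-0.052,0.008],[-0.0205,-0.052,0.008],[-0.0205,-0.052,0.008],[0,0,0]], rotation=[[0,0,0],[0,0,0],[0,0,0],[0,0,0],[0,0,0],[0,0,0],[0,0,0],[0,0,0],[0,0,0]])

```text
clock: 2.48
position: [0.4999, -0.1466, 0.1442]
tool_rot: [-3.14, -0.001, 2.962]
force: [0.2, -0.2, 0.1]
grip_width: 0.0502
```

Run:
```python
from h import *
st();plan((500,-146,70,170),(500,-146,30,170))
```

```text
t 2.48 p [ 499.9 -146.6  144.2] rpy [-1.7993e+02 -4.0000e-02  1.6973e+02] F [ 0.2 -0.2  0.1] w 50.2
3 [[-0.0, 0.0005, 0.0464], [-0.0001, 0.0004, 0.0464], [0.0, -0.0, 0.05]] 
  [[-0.0002, -0.0001, -0.0008], [-0.0002, -0.0001, -0.0008], [0.0, -0.0, 0.0001]]
```

Emit:
move_arm(jaw=[105,105,105,105,105,255,255,255,255,255], dp=[[0,0,0.036],[0,0,0.036],[0,0,0.036],[0,0,0.035],[0,0,0],[0,0,0],[0,0,0],[0,0,0],[0,0,0],[0,0,0]], rotation=[[0,0,0],[0,0,0],[0,0,0],[0,0,0],[0,0,0],[0,0,0],[0,0,0],[0,0,0],[0,0,0],[0,0,0]], squeeze=30)

```text
clock: 3.72
position: [0.501, -0.1434, 0.0316]
tool_rot: [3.141, 0.002, 2.967]
force: [-1.1, 1.5, 8.4]
grip_width: 0.0055
```

Run:
```python
from h import *
st()
cv2.imwrite("pics/g1.png",cv2.resize(grab_frame("scene")[130:340,130:390],None,fx=2.5,fy=2.5,interpolation=cv2.INTER_CUBIC))
```

```text
t 3.73 p [ 501.  -143.4   31.6] rpy [1.7999e+02 1.0000e-01 1.6998e+02] F [-1.1  1.5  8.4] w 5.5
```

View pics/g1.png

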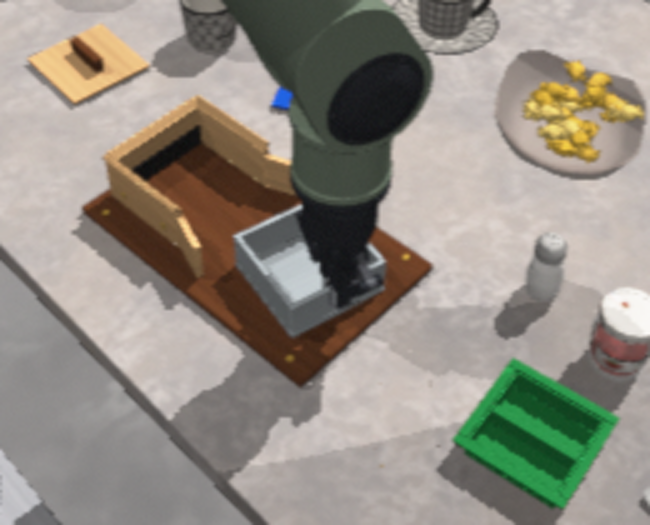

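```bash
cat >> h.py <<'E'
BA=93.8;BC=np.array([506.7,2.5]);_u=np.array([np.cos(np.radians(BA)),np.sin(np.radians(BA))]);_v=np.array([-_u[1],_u[0]])
def b2w(x,y=0): return BC+_u*x+_v*y
def w2b(p): d=np.array(p[:2])-BC;return np.round([d@_u,d@_v],1)
E
python3 - <<'E'
from h import *
a=(*b2w(-75-57),31,183.8);print(a,b2w(95))
plan(a,mm=10,deg=2.5); plan((*b2w(80-57),31,183.8),start=a,mm=20)
E
```

```text
(np.float64(515.4481548528), np.float64(-129.2097938145506), 31, 183.8) [500.40397946  97.29113949]
6 [[-0.0025, 0.0034, 0.0001], [-0.0026, 0.0033, 0.0001], [-0.0027, 0.0032, 0.0001], [-0.0028, 0.0031, 0.0001], [-0.003, 0.0031, 0.0002], [-0.0031, 0.0029, 0.0001]] 
  [[-0.0, 0.0001, -0.0128], [-0.0, 0.0001, -0.0128], [-0.0, 0.0001, -0.0128], [-0.0, 0.0001, -0.0128], [-0.0, 0.0001, -0.0128], [-0.0, 0.0001, -0.0128]]
8 [[0.0, 0.0242, 0.0], [-0.0, 0.0242, 0.0], [-0.0, 0.0242, 0.0], [-0.0, 0.0242, 0.0], [0.0, 0.0242, 0.0], [0.0, 0.0242, 0.0], [0.0, 0.0243, 0.0], [0.0, 0.0242, 0.0]] 
  [[0.0, 0.0, 0.0], [0.0, 0.0, 0.0], [0.0, 0.0, 0.0], [0.0, 0.0, 0.0], [0.0, 0.0, 0.0], [0.0, 0.0, 0.0], [0.0, 0.0, 0.0], [0.0, 0.0, 0.0]]
```

Emit:
move_arm(jaw=[255,255,255,255,255,255,255], dp=[[-0.0025,0.0034,0],[-0.0026,0.0033,0],[-0.0027,0.0032,0],[-0.0028,0.0031,0],[-0.003,0.0031,0],[-0.0031,0.0029,0],[0,0,0]], rotation=[[0,0,-0.0128],[0,0,-0.0128],[0,0,-0.0128],[0,0,-0.0128],[0,0,-0.0128],[0,0,-0.0128],[0,0,0]])

```text
clock: 4.65
position: [0.5158, -0.1296, 0.0315]
tool_rot: [-3.141, 0.002, -3.075]
force: [1.9, -1.9, 4.9]
grip_width: 0.0057
```

Run:
```python
from h import *
st();o=bot.observe();print(w2b(o["position"]*1000))
cv2.imwrite("pics/g2.png",cv2.resize(grab_frame("top")[180:280,190:320],None,fx=5,fy=5,interpolation=cv2.INTER_CUBIC))
```

```text
t 4.65 p [ 515.8 -129.6   31.5] rpy [-1.7995e+02  1.3000e-01 -1.7617e+02] F [ 1.9 -1.9  4.9] w 5.7
[-132.4   -0.3]
```

View pics/g2.png

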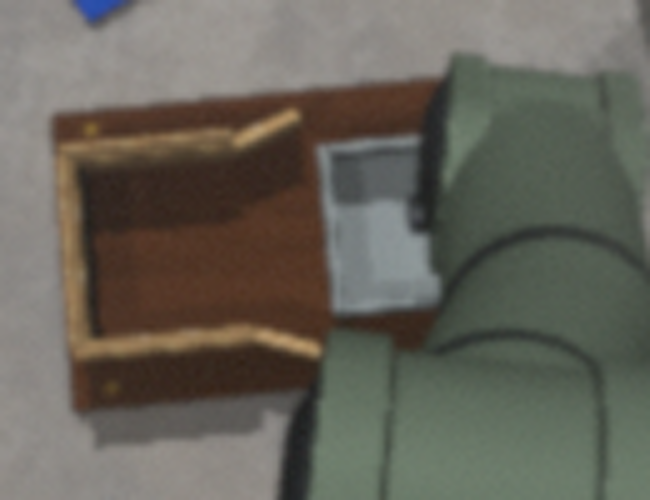

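The picture shows the box, front edge (320,145)–(335,315), now parallel to the fence and centred on its mouth. I slide it in.

Emit:
move_arm(jaw=[255,255,255,255,255,255,255], dp=[[0,0.018,0],[0,0.022,0],[0,0.022,0],[0,0.022,0],[0,0.022,0],[0,0.022,0],[0,0,0]], rotation=[[0,0,0],[0,0,0],[0,0,0],[0,0,0],[0,0,0],[0,0,0],[0,0,0]])

```text
clock: 5.58
position: [0.5087, -0.0253, 0.0315]
tool_rot: [3.141, 0.002, -3.073]
force: [-1.7, 8.7, 11.2]
grip_width: 0.0056
```

Run:
```python
from h import *
st();o=bot.observe();print(w2b(o["position"]*1000))
```

```text
t 5.58 p [508.7 -25.3  31.5] rpy [ 1.7996e+02  1.0000e-01 -1.7610e+02] F [-1.7  8.7 11.2] w 5.6
[-27.9  -0.1]
```

Emit:
move_arm(jaw=[255,255,255,255,255], dp=[[0,0.018,0],[0,0.02,0],[0,0.02,0],[0,0.014,0],[0,0,0]], rotation=[[0,0,0],[0,0,0],[0,0,0],[0,0,0],[0,0,0]])

```text
clock: 6.2
position: [0.5049, 0.0314, 0.0316]
tool_rot: [3.141, 0.002, -3.074]
force: [-1.2, 4.2, 10.7]
grip_width: 0.0057
```

Emit:
move_arm(jaw=[255,255,255,255], dp=[[0,0.004,0],[0,0.004,0],[0,0.003,0],[0,0,0]], rotation=[[0,0,0],[0,0,0],[0,0,0],[0,0,0]])

```text
clock: 6.7
position: [0.5043, 0.0385, 0.0315]
tool_rot: [-3.141, 0.002, -3.076]
force: [0.0, -6.4, 11.0]
grip_width: 0.0055
```

Run:
```python
from h import *
st();o=bot.observe();print(w2b(o["position"]*1000))
```

```text
t 6.7 p [504.3  38.5  31.5] rpy [-1.7995e+02  1.1000e-01 -1.7625e+02] F [ 0.  -6.4 11. ] w 5.5
[36. -0.]
```

Emit:
move_arm(jaw=[255,255,255,255], dp=[[0,0.003,0],[0,0.003,0],[0,0,0],[0,0,0]], rotation=[[0,0,0],[0,0,0],[0,0,0],[0,0,0]])

```text
clock: 7.2
position: [0.5046, 0.0406, 0.0316]
tool_rot: [-3.138, 0.003, -3.078]
force: [5.2, -23.3, 7.2]
grip_width: 0.0056
```

Run:
```python
from h import *
st();o=bot.observe();print(w2b(o["position"]*1000))
```

```text
t 7.2 p [504.6  40.6  31.6] rpy [-1.7981e+02  1.6000e-01 -1.7638e+02] F [  5.2 -23.3   7.2] w 5.6
[38.1 -0.5]
```

Home: the wall is at board x = 38.1 (38 expected) with 23 N against the stop. I release and go to the tray.

Run:
```python
from h import *
print("jar",cast("top",[(357,174)],.084)*1000,"shaker",cast("top",[(325,170)],.09)*1000)
p=bot.observe()["position"]*1000
a=(*p[:2],150,183.7)
plan(a);plan((536.3,-386.7,140,100.3),start=a,mm=50,deg=8.5)
plan((536.3,-386.7,6,100.3),start=(536.3,-386.7,140,100.3))
```

```text
jar [[ 679.31132806 -383.32215352]] shaker [[ 695.84134198 -268.86417085]]
3 [[-0.0001, -0.0002, -0.0493], [-0.0001, -0.0001, -0.0494], [-0.0001, -0.0, -0.0493]] 
  [[-0.0003, 0.0003, -0.0001], [-0.0003, 0.0003, -0.0001], [-0.0003, 0.0003, -0.0001]]
10 [[-0.0005, -0.0536, 0.0012], [-0.0083, -0.0529, 0.0013], [-0.0158, -0.0512, 0.0012], [-0.0231, -0.0483, 0.0013], [-0.0298, -0.0445, 0.0012], [-0.036, -0.0396, 0.0013], [-0.0413, -0.034, 0.0012], [-0.0459, -0.0277, 0.0013], [-0.0494, -0.0207, 0.0012], [-0.0518, -0.0134, 0.0013]] 
  [[0.0, -0.0, 0.0463], [0.0, -0.0, 0.0463], [0.0, -0.0, 0.0463], [0.0, -0.0, 0.0463], [0.0, -0.0, 0.0463], [0.0, -0.0, 0.0463], [0.0, -0.0, 0.0463], [0.0, -0.0, 0.0463], [0.0, -0.0, 0.0463], [0.0, -0.0, 0.0463]]
3 [[0.0, -0.0, 0.0558], [0.0, -0.0, 0.0558], [0.0, -0.0, 0.0559]] 
  [[0.0, 0.0, 0.0], [0.0, 0.0, 0.0], [0.0, 0.0, 0.0]]
```

Emit:
move_arm(jaw=[130,130,130,130,140,147,147], dp=[[0,0,0],[0,0,0],[0,0,0],[0,0,-0.03],[0,0,-0.06],[0,0,-0.06],[0,0,0]], rotation=[[0,0,0],[0,0,0],[0,0,0],[0,0,0],[0,0,0],[0,0,0],[0,0,0]])

```text
clock: 8.07
position: [0.5048, 0.0446, 0.1536]
tool_rot: [3.141, 0.005, -3.075]
force: [0.6, 1.0, -0.5]
grip_width: 0.0364
```

Run:
```python
from h import *
st();plan((536.3,-386.7,140,100.3),mm=50,deg=8.5)
```

```text
t 8.07 p [504.8  44.6 153.6] rpy [ 179.95    0.3  -176.18] F [ 0.6  1.  -0.5] w 36.4
10 [[-0.0003, -0.0541, 0.0017], [-0.0082, -0.0534, 0.0017], [-0.0159, -0.0517, 0.0017], [-0.0232, -0.0488, 0.0017], [-0.03, -0.0449, 0.0017], [-0.0362, -0.0401, 0.0017], [-0.0417, -0.0344, 0.0017], [-0.0462, -0.028, 0.0017], [-0.0498, -0.021, 0.0016], [-0.0524, -0.0135, 0.0017]] 
  [[0.0001, 0.0001, 0.0464], [0.0001, 0.0001, 0.0464], [0.0001, 0.0001, 0.0464], [0.0001, 0.0001, 0.0464], [0.0001, 0.0001, 0.0464], [0.0001, 0.0001, 0.0464], [0.0001, 0.0001, 0.0464], [0.0001, 0.0001, 0.0464], [0.0001, 0.0001, 0.0464], [0.0001, 0.0001, 0.0464]]
```

Emit:
move_arm(jaw=[147,147,147,147,147,147,147,147,147,147], dp=[[-0.0003,-0.054,0.0017],[-0.008,-0.053,0.0017],[-0.016,-0.052,0.0017],[-0.023,-0.049,0.0017],[-0.03,-0.045,0.0017],[-0.036,-0.04,0.0017],[-0.042,-0.034,0.0017],[-0.046,-0.028,0.0017],[-0.05,-0.021,0.0017],[-0.052,-0.0135,0.0017]], rotation=[[0.0001,0.0001,0.0464],[0.0001,0.0001,0.0464],[0.0001,0.0001,0.0464],[0.0001,0.0001,0.0464],[0.0001,0.0001,0.0464],[0.0001,0.0001,0.0464],[0.0001,0.0001,0.0464],[0.0001,0.0001,0.0464],[0.0001,0.0001,0.0464],[0.0001,0.0001,0.0464]])

```text
clock: 9.32
position: [0.5342, -0.3877, 0.1361]
tool_rot: [-3.137, -0.001, 1.746]
force: [0.7, 0.9, -0.2]
grip_width: 0.0363
```

Emit:
move_arm(jaw=[147], dp=[[0,0,0]], rotation=[[0,0,0]])

```text
clock: 9.45
position: [0.533, -0.3896, 0.1358]
tool_rot: [-3.135, 0.001, 1.745]
force: [-0.7, 0.3, -1.0]
grip_width: 0.0362
```

Run:
```python
from h import *
st();plan((536.3,-386.7,40,100.3),(536.3,-386.7,6,100.3),mm=50,deg=8.5)
t=grab_frame("top");s=grab_frame("scene");cv2.imwrite("pics/t3.png",t);cv2.imwrite("pics/s3.png",s)
f=cv2.resize
cv2.imwrite("pics/g3.png",np.hstack([f(t[180:270,190:310],(600,450),interpolation=cv2.INTER_CUBIC)[:,:400],f(s[160:280,160:320],(600,450),interpolation=cv2.INTER_CUBIC)[:,:400]]))
```

```text
t 9.45 p [ 533.  -389.6  135.8] rpy [-1.7964e+02  4.0000e-02  9.9990e+01] F [-0.7  0.3 -1. ] w 36.2
3 [[0.0015, 0.0027, 0.0599], [0.0014, 0.0025, 0.0598], [0.0, 0.0, 0.0425]] 
  [[-0.001, 0.0001, -0.0009], [-0.001, 0.0001, -0.0009], [-0.0, 0.0, 0.0001]]
```

View pics/g3.png

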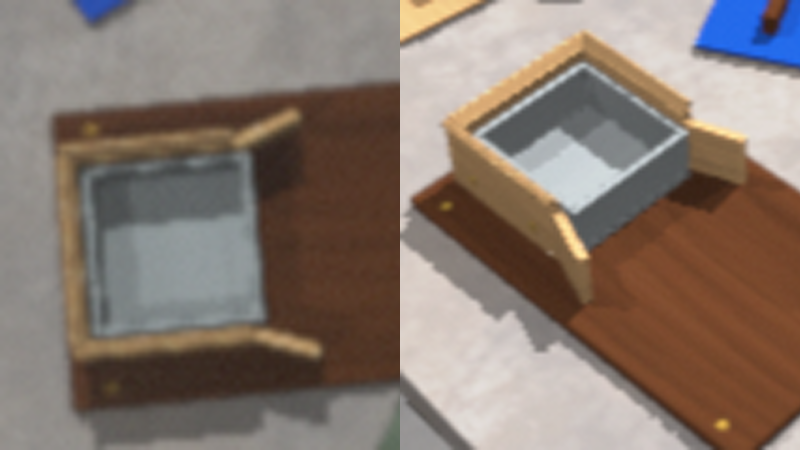

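The box sits home, square between the walls, rim corners (80,162),(250,152),(265,322),(92,338) in the left crop. Next is the tray grasp.

Emit:
move_arm(jaw=[147,147,147,147,147], dp=[[0.0015,0.0027,0.05],[0.0014,0.0025,0.05],[0,0,0.04],[0,0,0.022],[0,0,0]], rotation=[[-0.001,0,-0.0009],[-0.001,0,-0.0009],[0,0,0],[0,0,0],[0,0,0]])

```text
clock: 10.18
position: [0.5377, -0.3828, 0.0069]
tool_rot: [3.14, -0.001, 1.757]
force: [0.2, 0.2, 1.3]
grip_width: 0.036
```

Emit:
move_arm(jaw=[255,255,255,255,255], dp=[[0,0,0],[0,0,0],[0,0,0],[0,0,0],[0,0,0]], rotation=[[0,0,0],[0,0,0],[0,0,0],[0,0,0],[0,0,0]], squeeze=45)

```text
clock: 10.8
position: [0.5387, -0.384, 0.009]
tool_rot: [3.138, 0.001, 1.756]
force: [-0.6, 1.4, 8.1]
grip_width: 0.0087
```

Run:
```python
from h import *
st()
w=cast("top",np.array([(80,162),(250,152),(265,322),(92,338)])/5+[190,180]-.4,.062)*1000
print(w.mean(0),np.linalg.norm(w-np.roll(w,1,0),axis=1),b2w(95))
c=np.array([(475,133),(583,65),(690,130),(578,212)])*[120/450,120/450]-[400*120/450,0]+[160,160]-.4
w=cast("scene",c,.062)*1000;print(w.mean(0),np.linalg.norm(w-np.roll(w,1,0),axis=1))
```

```text
t 10.8 p [ 538.7 -384.     9. ] rpy [1.7978e+02 5.0000e-02 1.0062e+02] F [-0.6  1.4  8.1] w 8.7
[501.64318576  96.0828133 ] [124.99111756 121.30414744 121.0718794  121.89637993] [500.40397946  97.29113949]
[504.33036812  96.78900659] [119.10680124 110.51597189 115.66426139 118.19779753]
```

Emit:
move_arm(jaw=[255,255,255,255,255,255], dp=[[0,0,-0.01],[0,0,-0.03],[0,0,-0.05],[0,0,-0.05],[0,0,-0.05],[0,0,0]], rotation=[[0,0,0],[0,0,0],[0,0,0],[0,0,0],[0,0,0],[0,0,0]])

```text
clock: 11.55
position: [0.5388, -0.3847, 0.1634]
tool_rot: [3.135, 0.003, 1.756]
force: [-0.4, -0.5, -2.2]
grip_width: 0.0093
```

Run:
```python
from h import *
st();plan((500.6,99.2,150,93.8),mm=50)
s=grab_frame("scene");cv2.imwrite("pics/g4.png",cv2.resize(s[130:370,200:460],None,fx=2.2,fy=2.2,interpolation=cv2.INTER_CUBIC))
```

```text
t 11.55 p [ 538.8 -384.7  163.4] rpy [179.64   0.18 100.61] F [-0.4 -0.5 -2.2] w 9.3
10 [[0.0603, 0.0064, 0.0015], [0.0604, 0.0057, 0.0015], [0.0605, 0.005, 0.0016], [0.0605, 0.0043, 0.0016], [0.0606, 0.0036, 0.0016], [0.0606, 0.0028, 0.0016], [0.0607, 0.0021, 0.0016], [0.0607, 0.0014, 0.0016], [0.0606, 0.0007, 0.0016], [0.0607, -0.0001, 0.0017]] 
  [[0.0002, 0.0001, 0.0038], [0.0002, 0.0001, 0.0038], [0.0002, 0.0001, 0.0038], [0.0002, 0.0001, 0.0038], [0.0002, 0.0001, 0.0038], [0.0002, 0.0001, 0.0038], [0.0002, 0.0001, 0.0038], [0.0002, 0.0001, 0.0038], [0.0002, 0.0001, 0.0038], [0.0002, 0.0001, 0.0038]]
```

View pics/g4.png

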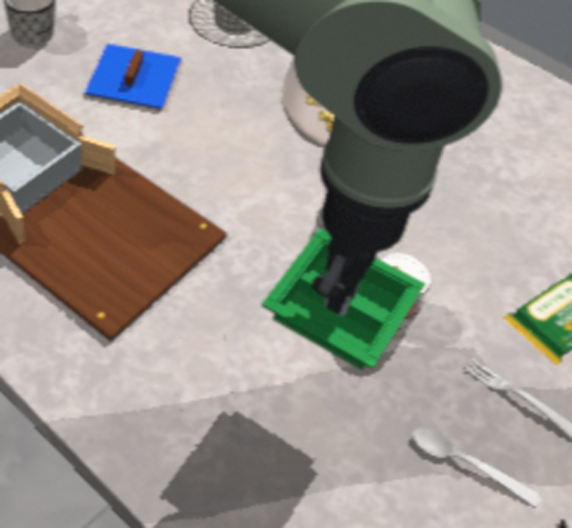

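The tray hangs level from its divider at (340,300). I carry it over the box.

Emit:
move_arm(jaw=[255,255,255,255,255,255,255,255,255,255], dp=[[0.03,0.006,0.001],[0.055,0.006,0.001],[0.06,0.005,0.001],[0.06,0.004,0.001],[0.06,0.004,0.001],[0.06,0.003,0.001],[0.06,0.002,0.001],[0.06,0.0015,0.001],[0.06,0.0005,0.001],[0.05,0,0.001]], rotation=[[0.0002,0.0001,0.0038],[0.0002,0.0001,0.0038],[0.0002,0.0001,0.0038],[0.0002,0.0001,0.0038],[0.0002,0.0001,0.0038],[0.0002,0.0001,0.0038],[0.0002,0.0001,0.0038],[0.0002,0.0001,0.0038],[0.0002,0.0001,0.0038],[0.0002,0.0001,0.0038]])

```text
clock: 12.85
position: [0.5049, 0.0622, 0.1517]
tool_rot: [-3.136, -0.003, 1.637]
force: [1.2, 0.1, -2.2]
grip_width: 0.0087
```

Emit:
move_arm(jaw=[255,255,255,255], dp=[[0.03,0,0],[0.012,0,0],[0,0,0],[0,0,0]], rotation=[[0,0,0],[0,0,0],[0,0,0],[0,0,0]])

```text
clock: 13.35
position: [0.5036, 0.0925, 0.1524]
tool_rot: [-3.137, -0.003, 1.635]
force: [-1.1, 0.4, -1.6]
grip_width: 0.0089
```

Run:
```python
from h import *
st();plan((500.6,99.2,100,93.8),mm=20)
```

```text
t 13.35 p [503.6  92.5 152.4] rpy [-1.7975e+02 -1.6000e-01  9.3690e+01] F [-1.1  0.4 -1.6] w 8.9
3 [[0.0028, -0.001, 0.0218], [0.0028, -0.001, 0.0219], [0.0028, -0.001, 0.0218]] 
  [[-0.0005, -0.0003, -0.0002], [-0.0005, -0.0003, -0.0002], [-0.0005, -0.0003, -0.0002]]
```

Emit:
move_arm(jaw=[255,255,255,255,255,255], dp=[[0.0028,-0.0012,0.022],[0.0028,-0.0012,0.022],[0.0028,-0.0012,0.022],[0,0,0],[0,0,0],[0,0,0]], rotation=[[-0.0005,-0.0003,-0.0002],[-0.0005,-0.0003,-0.0002],[-0.0005,-0.0003,-0.0002],[0,0,0],[0,0,0],[0,0,0]])

```text
clock: 14.1
position: [0.5005, 0.1002, 0.1003]
tool_rot: [3.14, -0.001, 1.638]
force: [0.4, 0.7, -2.5]
grip_width: 0.0087
```

Run:
```python
from h import *
st();plan((500.6,99.2,75,93.8),mm=12)
im=grab_frame("scene");h=cv2.cvtColor(im,cv2.COLOR_BGR2HSV);m=(h[...,0]>45)&(h[...,0]<85)&(h[...,1]>110)
z=bot.observe()["position"][2]-.009
a=np.array([(500.7+60*np.cos(t)*2**.5,97+60*np.sin(t)*2**.5,1000*z+30) for t in np.radians(3.8+45+90*np.arange(4))])/1000
K=4;S=cv2.resize(im,None,fx=K,fy=K,interpolation=cv2.INTER_CUBIC)
cv2.polylines(S,[np.int32(proj("scene",a)*K+K/2)],True,(255,0,255),1)
cv2.imwrite("pics/g5.png",S[110*K:250*K,140*K:310*K])
```

```text
t 14.1 p [500.5 100.2 100.3] rpy [ 1.7992e+02 -4.0000e-02  9.3850e+01] F [ 0.4  0.7 -2.5] w 8.7
3 [[-0.0004, -0.0, 0.0106], [-0.0004, -0.0, 0.0105], [-0.0004, -0.0, 0.0106]] 
  [[0.0002, -0.0001, 0.0001], [0.0002, -0.0001, 0.0001], [0.0002, -0.0001, 0.0001]]
```

View pics/g5.png

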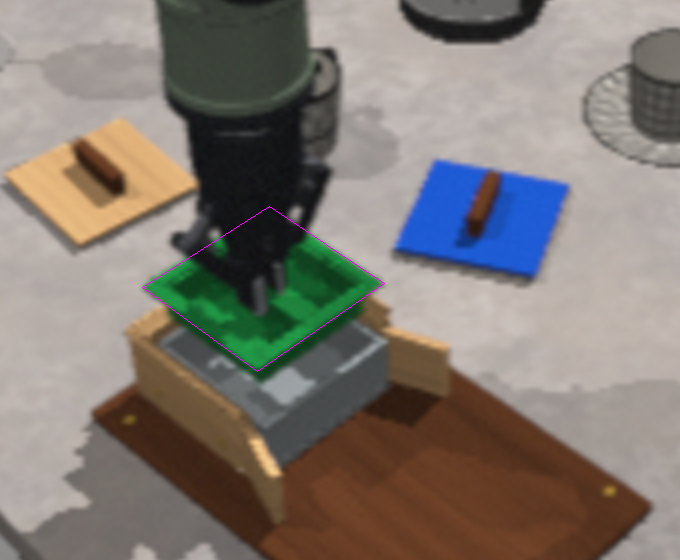

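The tray outline at (145–385, 205–372) agrees with the intended outline to about 1 mm. I lower it.

Emit:
move_arm(jaw=[255,255,255,255,255,255,255], dp=[[0,0,0.014],[0,0,0.014],[0,0,0.013],[0,0,0.012],[0,0,0.006],[0,0,0.005],[0,0,0]], rotation=[[0,0,0],[0,0,0],[0,0,0],[0,0,0],[0,0,0],[0,0,0],[0,0,0]])

```text
clock: 15.02
position: [0.5001, 0.1004, 0.0483]
tool_rot: [3.141, -0.0, 1.638]
force: [-0.5, -0.2, -1.7]
grip_width: 0.0087
```

Emit:
move_arm(jaw=[255,255,255], dp=[[0,0,0.004],[0,0,0],[0,0,0]], rotation=[[0,0,0],[0,0,0],[0,0,0]])

```text
clock: 15.4
position: [0.5001, 0.1005, 0.0454]
tool_rot: [3.141, -0.0, 1.639]
force: [0.7, -0.5, -2.3]
grip_width: 0.0088
```

Emit:
move_arm(jaw=[255,255,255,255], dp=[[0,0,0.002],[0,0,0.001],[0,0,0],[0,0,0]], rotation=[[0,0,0],[0,0,0],[0,0,0],[0,0,0]])

```text
clock: 15.9
position: [0.5003, 0.1005, 0.0448]
tool_rot: [3.14, -0.002, 1.638]
force: [-15.2, -2.3, 55.6]
grip_width: 0.009
```

Run:
```python
from h import *
st()
```

```text
t 15.9 p [500.3 100.5  44.8] rpy [ 1.7993e+02 -1.2000e-01  9.3850e+01] F [-15.2  -2.3  55.6] w 9.0
```

Seated at z = 44.8 (45 expected). I relieve the press, then open.

Emit:
move_arm(jaw=[255,255,147,147,147,147,147,147], dp=[[0,0,-0.002],[0,0,0],[0,0,0],[0,0,0],[0,0,0],[0,0,-0.04],[0,0,-0.06],[0,0,-0.05]], rotation=[[0,0,0],[0,0,0],[0,0,0],[0,0,0],[0,0,0],[0,0,0],[0,0,0],[0,0,0]])

```text
clock: 16.9
position: [0.5, 0.1002, 0.1659]
tool_rot: [3.141, -0.0, 1.638]
force: [1.0, 1.0, -0.2]
grip_width: 0.0363
```

Run:
```python
from h import *
st();plan((549.3,391.8,130,88.3),mm=45)
plan((549.3,391.8,13,88.3),start=(549.3,391.8,130,88.3),mm=45)
```

```text
t 16.9 p [500.  100.2 165.9] rpy [ 1.7997e+02 -2.0000e-02  9.3860e+01] F [ 1.   1.  -0.2] w 36.3
7 [[0.0514, 0.0123, 0.0064], [0.0515, 0.0116, 0.0064], [0.0517, 0.0109, 0.0065], [0.0518, 0.0101, 0.0064], [0.0519, 0.0094, 0.0065], [0.0521, 0.0087, 0.0064], [0.0522, 0.008, 0.0065]] 
  [[0.0, -0.0, 0.0044], [0.0, -0.0, 0.0044], [0.0, -0.0, 0.0044], [0.0, -0.0, 0.0044], [0.0, -0.0, 0.0044], [0.0, -0.0, 0.0044], [0.0, -0.0, 0.0044]]
3 [[0.0, -0.0, 0.0488], [0.0, -0.0, 0.0487], [0.0, -0.0, 0.0488]] 
  [[0.0, 0.0, 0.0], [0.0, 0.0, 0.0], [0.0, 0.0, 0.0]]
```

Emit:
move_arm(jaw=[105,105,105,105,105,105,105,105,105,105], dp=[[0.0514,0.0123,0],[0.0515,0.0116,0.006],[0.0517,0.0109,0.0065],[0.0518,0.01,0.0065],[0.052,0.0094,0.0065],[0.052,0.0087,0.0065],[0.0522,0.008,0.0065],[0,0,0],[0,0,0],[0,0,0]], rotation=[[0,0,0.0044],[0,0,0.0044],[0,0,0.0044],[0,0,0.0044],[0,0,0.0044],[0,0,0.0044],[0,0,0.0044],[0,0,0],[0,0,0],[0,0,0]])

```text
clock: 18.15
position: [0.5494, 0.3909, 0.1341]
tool_rot: [3.141, -0.0, 1.54]
force: [0.1, -0.2, 0.3]
grip_width: 0.0501
```

Run:
```python
from h import *
st();plan((549.3,391.8,15,88.3),mm=40)
t=grab_frame("top");s=grab_frame("scene")
f=cv2.resize
cv2.imwrite("pics/g6.png",np.hstack([f(t[190:260,190:270],(400,350),interpolation=cv2.INTER_CUBIC),f(s[150:255,160:280],(400,350),interpolation=cv2.INTER_CUBIC)]))
h=cv2.cvtColor(t,cv2.COLOR_BGR2HSV);m=(h[...,0]>45)&(h[...,0]<85)&(h[...,1]>120)
print("tray",rect("top",m,(223,228),.066),b2w(95))
```

```text
t 18.15 p [549.4 390.9 134.1] rpy [ 1.7997e+02 -2.0000e-02  8.8260e+01] F [ 0.1 -0.2  0.3] w 50.1
3 [[0.0004, -0.0001, 0.0496], [0.0004, -0.0001, 0.0496], [0.0003, -0.0, 0.0497]] 
  [[0.0001, -0.0, -0.0001], [0.0001, -0.0, -0.0001], [0.0001, -0.0, -0.0001]]
tray [500.1  96.7 119.1 120.8   3.8] [500.40397946  97.29113949]
```

View pics/g6.png

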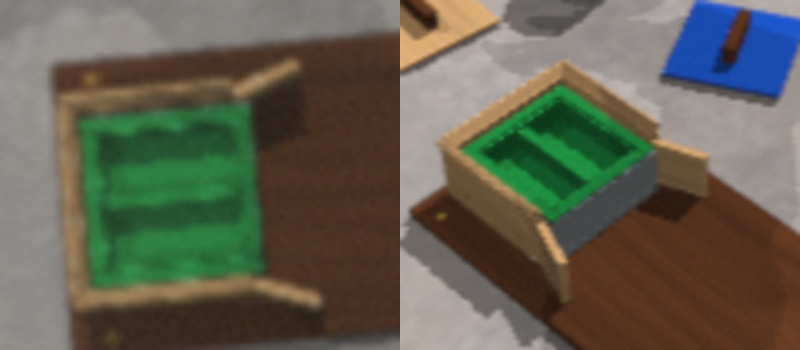

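The tray is seated flat and square: centre (500.1, 96.7), yaw 3.8°, corners (80,115)–(263,270) in the left crop. Next, the lid.

Emit:
move_arm(jaw=[105,105,105,105,105,105], dp=[[0.0004,0,0.045],[0.0004,0,0.045],[0.0003,0,0.04],[0,0,0.018],[0,0,0],[0,0,0]], rotation=[[0,0,0],[0,0,0],[0,0,0],[0,0,0],[0,0,0],[0,0,0]])

```text
clock: 19.0
position: [0.55, 0.3931, 0.0168]
tool_rot: [3.14, -0.001, 1.542]
force: [-0.3, -0.1, -0.5]
grip_width: 0.0501
```

Emit:
move_arm(jaw=[255,255,255,255,255], dp=[[0,0,0],[0,0,0],[0,0,0],[0,0,0],[0,0,0]], rotation=[[0,0,0],[0,0,0],[0,0,0],[0,0,0],[0,0,0]])

```text
clock: 19.62
position: [0.5496, 0.3932, 0.0163]
tool_rot: [3.14, -0.001, 1.542]
force: [-0.9, 0.4, 6.9]
grip_width: 0.0129
```

Run:
```python
from h import *
st()
```

```text
t 19.62 p [549.6 393.2  16.3] rpy [ 1.7994e+02 -7.0000e-02  8.8340e+01] F [-0.9  0.4  6.9] w 12.9
```

Emit:
move_arm(jaw=[255,255,255,255,255,255], dp=[[0,0,-0.01],[0,0,-0.03],[0,0,-0.05],[0,0,-0.05],[0,0,-0.05],[0,0,0]], rotation=[[0,0,0],[0,0,0],[0,0,0],[0,0,0],[0,0,0],[0,0,0]])

```text
clock: 20.38
position: [0.5506, 0.3934, 0.1721]
tool_rot: [3.137, -0.004, 1.542]
force: [-0.2, -0.6, -2.0]
grip_width: 0.0129
```

Run:
```python
from h import *
st();plan((500,98.3,150,93.8),mm=40)
```

```text
t 20.38 p [550.6 393.4 172.1] rpy [179.73  -0.25  88.32] F [-0.2 -0.6 -2. ] w 12.9
8 [[-0.0463, -0.0066, 0.0032], [-0.0463, -0.0071, 0.0033], [-0.0462, -0.0077, 0.0033], [-0.0461, -0.0082, 0.0033], [-0.046, -0.0088, 0.0034], [-0.0458, -0.0093, 0.0034], [-0.0457, -0.0098, 0.0034], [-0.0456, -0.0104, 0.0034]] 
  [[0.0002, -0.0002, -0.0038], [0.0002, -0.0002, -0.0038], [0.0002, -0.0002, -0.0038], [0.0002, -0.0002, -0.0038], [0.0002, -0.0002, -0.0038], [0.0002, -0.0002, -0.0038], [0.0002, -0.0002, -0.0038], [0.0002, -0.0002, -0.0038]]
```

Emit:
move_arm(jaw=[255,255,255,255,255,255,255,255,255,255], dp=[[-0.025,-0.0066,0.003],[-0.0463,-0.007,0.003],[-0.0462,-0.0077,0.003],[-0.046,-0.008,0.003],[-0.046,-0.009,0.003],[-0.046,-0.0093,0.003],[-0.0457,-0.01,0.003],[-0.0456,-0.0104,0.003],[-0.021,0,0],[0,0,0]], rotation=[[0.0002,-0.0002,-0.0038],[0.0002,-0.0002,-0.0038],[0.0002,-0.0002,-0.0038],[0.0002,-0.0002,-0.0038],[0.0002,-0.0002,-0.0038],[0.0002,-0.0002,-0.0038],[0.0002,-0.0002,-0.0038],[0.0002,-0.0002,-0.0038],[0,0,0],[0,0,0]])

```text
clock: 21.62
position: [0.5004, 0.0971, 0.1493]
tool_rot: [-3.137, 0.004, 1.635]
force: [0.0, -0.0, -2.5]
grip_width: 0.0131
```

Emit:
move_arm(jaw=[255,255,255], dp=[[0,0,0],[0,0,0],[0,0,0]], rotation=[[0,0,0],[0,0,0],[0,0,0]])

```text
clock: 22.0
position: [0.5001, 0.0984, 0.1488]
tool_rot: [-3.137, 0.004, 1.638]
force: [-0.5, -0.3, -2.3]
grip_width: 0.013
```

Run:
```python
from h import *
st();plan((500,98.3,110,93.8),mm=15)
```

```text
t 22.0 p [500.1  98.4 148.8] rpy [-179.72    0.25   93.87] F [-0.5 -0.3 -2.3] w 13.0
3 [[0.0, 0.0, 0.0162], [0.0, 0.0, 0.0162], [-0.0, 0.0001, 0.0161]] 
  [[-0.0005, 0.0005, 0.0001], [-0.0005, 0.0005, 0.0001], [-0.0005, 0.0005, 0.0001]]
```

Emit:
move_arm(jaw=[255,255,255,255,255,255], dp=[[0,0,0.02],[0,0,0.02],[0,0,0.02],[0,0,0],[0,0,0],[0,0,0]], rotation=[[-0.0005,0.0005,0],[-0.0005,0.0005,0],[-0.0005,0.0005,0],[0,0,0],[0,0,0],[0,0,0]])

```text
clock: 22.75
position: [0.5002, 0.0977, 0.1013]
tool_rot: [3.141, -0.001, 1.637]
force: [0.1, 0.3, -1.7]
grip_width: 0.0131
```

Run:
```python
from h import *
st();plan((500,98.3,79.5,93.8),mm=10)
im=grab_frame("scene")
z=bot.observe()["position"][2]-.0163
a=np.array([(500.1+60*np.cos(t)*2**.5,96.8+60*np.sin(t)*2**.5,1000*z+10) for t in np.radians(3.8+45+90*np.arange(4))])/1000
K=4;S=cv2.resize(im,None,fx=K,fy=K,interpolation=cv2.INTER_CUBIC)
cv2.polylines(S,[np.int32(proj("scene",a)*K+K/2)],True,(255,0,255),1)
cv2.imwrite("pics/g7.png",S[110*K:250*K,140*K:310*K])
```

```text
t 22.75 p [500.2  97.7 101.3] rpy [ 1.7997e+02 -3.0000e-02  9.3820e+01] F [ 0.1  0.3 -1.7] w 13.1
3 [[0.0002, -0.0001, 0.0091], [0.0002, -0.0001, 0.0091], [0.0003, -0.0, 0.0091]] 
  [[0.0001, -0.0001, 0.0], [0.0001, -0.0001, 0.0], [0.0001, -0.0001, 0.0]]
```

View pics/g7.png

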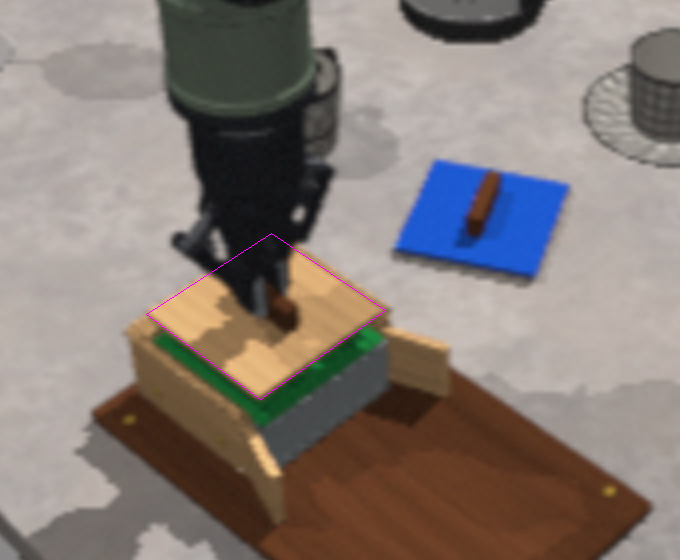

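The lid outline (147–387, 235–400) lies on the intended one. I lower it.

Emit:
move_arm(jaw=[255,255,255,255,255,255], dp=[[0.0003,0,0.009],[0.0003,0,0.009],[0,0,0.007],[0,0,0.002],[0,0,0],[0,0,0]], rotation=[[0,0,0],[0,0,0],[0,0,0],[0,0,0],[0,0,0],[0,0,0]])

```text
clock: 23.55
position: [0.5, 0.0981, 0.0794]
tool_rot: [3.142, -0.0, 1.637]
force: [0.4, -0.3, -1.7]
grip_width: 0.0128
```

Emit:
move_arm(jaw=[255,255,255], dp=[[0,0,0.001],[0,0,0],[0,0,0]], rotation=[[0,0,0],[0,0,0],[0,0,0]])

```text
clock: 23.92
position: [0.4999, 0.0982, 0.0785]
tool_rot: [-3.142, -0.0, 1.637]
force: [-0.3, 0.1, -2.4]
grip_width: 0.0128
```

Emit:
move_arm(jaw=[255,255,255], dp=[[0,0,0.001],[0,0,0],[0,0,0]], rotation=[[0,0,0],[0,0,0],[0,0,0]])

```text
clock: 24.3
position: [0.5, 0.0981, 0.0782]
tool_rot: [3.141, -0.001, 1.637]
force: [-3.4, 0.2, 12.3]
grip_width: 0.0126
```

Seated at z = 78.2 (78.3 expected). I release and retreat.

Emit:
move_arm(jaw=[150,130,120,120,120,120,120,120], dp=[[0,0,0],[0,0,0],[0,0,0],[0,0,0],[0,0,-0.03],[0,0,-0.06],[0,0,-0.06],[0,0,-0.05]], rotation=[[0,0,0],[0,0,0],[0,0,0],[0,0,0],[0,0,0],[0,0,0],[0,0,0],[0,0,0]])

```text
clock: 25.3
position: [0.5, 0.098, 0.2395]
tool_rot: [3.141, -0.001, 1.637]
force: [0.9, 0.7, -0.6]
grip_width: 0.0454
```

Emit:
move_arm(jaw=[120,120,120,120,120,120,120,120], dp=[[-0.05,0,0],[-0.06,0,0],[-0.06,0,0],[-0.06,0,0],[-0.06,0,0],[-0.06,0,0],[-0.05,0,0],[0,0,0]], rotation=[[0,0,0],[0,0,0],[0,0,0],[0,0,0],[0,0,0],[0,0,0],[0,0,0],[0,0,0]])

```text
clock: 26.3
position: [0.5205, -0.2244, 0.2375]
tool_rot: [-3.141, 0.001, 1.633]
force: [-0.5, 0.6, 0.3]
grip_width: 0.045
```

Run:
```python
from h import *
st()
t=grab_frame("top");s=grab_frame("scene");f=cv2.resize
cv2.imwrite("pics/g8.png",np.hstack([f(t[150:260,140:270],(390,330),interpolation=cv2.INTER_CUBIC),f(s[110:260,140:330],(410,330),interpolation=cv2.INTER_CUBIC)]))
t0=cv2.imread("pics/top0.png").astype(int);s0=cv2.imread("pics/scene0.png").astype(int)
for n,a,b,rs in(("top",t,t0,dict(cup=(140,150,180,190),shaker=(315,160,335,190),jar=(345,162,370,186))),("scene",s,s0,dict(cup=(198,115,230,155),shaker=(335,218,360,255),jar=(364,242,398,282)))):
    for k,(x0,y0,x1,y1) in rs.items(): print(n,k,np.abs(a.astype(int)-b)[y0:y1,x0:x1].mean().round(1))
```

```text
t 26.3 p [ 520.5 -224.4  237.5] rpy [-1.7998e+02  5.0000e-02  9.3560e+01] F [-0.5  0.6  0.3] w 45.0
top cup 1.3
top shaker 13.4
top jar 19.1
scene cup 8.0
scene shaker 9.4
scene jar 8.9
```

View pics/g8.png

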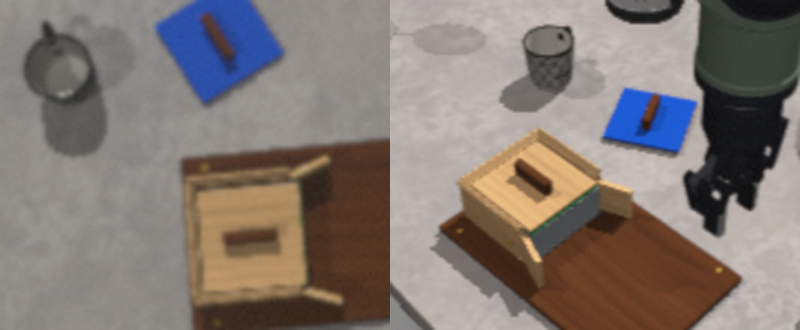

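The stack sits flat and square, the lid at (195–307, 185–293) in the left crop, with the arm clear. The shaker and jar differences could just be arm shadow or occlusion, so I check them by template match.

Run:
```python
from h import *
s=grab_frame("scene");s0=cv2.imread("pics/scene0.png")
for k,(x0,y0,x1,y1) in dict(cup=(200,118,228,152),shaker=(338,220,358,253),jar=(364,244,397,281)).items():
    r=cv2.matchTemplate(s[y0-12:y1+12,x0-12:x1+12],s0[y0:y1,x0:x1],cv2.TM_CCOEFF_NORMED);_,v,_,l=cv2.minMaxLoc(r);print(k,np.array(l)-12,round(v,3))
t=grab_frame("top");h=cv2.cvtColor(t,cv2.COLOR_BGR2HSV)
st();workorder.job_done()
```

```text
cup [0 0] 1.0
shaker [0 0] 0.995
jar [0 0] 0.987
t 26.5 p [ 521.3 -220.1  237.5] rpy [-1.7998e+02 -5.0000e-02  9.3880e+01] F [-0.3  0.4 -0. ] w 45.4
the job is handed in; nothing more can be done
```

The lunch box is assembled and handed in at 26.5 s, with the robot touching nothing.

- **Box:** I pinched its rear wall, squared it up on the board and slid it into the fence without lifting. The rear wall stopped at board x = 38.1 mm (38 expected), with about 23 N against the stop.
- **Tray:** It seated at the expected height. The top camera put its centre within 1 mm of the pocket, at the board's angle. The seating press briefly reached 56 N at the wrist (limit 120 N) before I eased off and let go.
- **Lid:** The bamboo lid seated at the expected height (78.2 mm, 78.3 expected) and looks flat and square in both final views. A sliver of green tray edge, under about 2 mm, shows on the open side; by the arm's own position the lid is centred on the tray.
- **Things left alone:** A plain image comparison showed differences around the shaker and jar, which I put down to the arm and its shadow. A template match against the first scene picture found the cup, shaker and jar with zero pixel shift (match 0.99 or better).

No check failed.

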